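# Nudge the nest plate home on the cap tester's pins

### The job

The white bottle-nest plate lies loose on the cap tester's bed, riding on top of the two locating pins. Without picking it up, nudge it across the bed, where the fence at the back can square it, until its two holes drop over the pins and it lies flat on the bed. Leave the jars, bottles and other things around it standing where they are.

Things in the scene. Friction and masses are not known exactly. Their poses are not given: they have to be found in the camera images.
- bed: the cap tester's bed, fixed: grey base 250 x 400 mm, flat dark steel top 35 mm above the origin. Origin: centre of the underside, on the table. Its x points across the bed to the back (away from the robot, turned up to 0.22 rad), y along the bed to the left, z up. Plate's home in this frame: origin at x = +9 mm, y equal to the pin strip's, z = 35 mm
- fence (a point): middle of the lower edge of the fence's front face, on the bed top (bed frame x = +60 mm). The fence is a straight fixed steel bar, 320 mm long along the bed's y, 22 mm high; a console equally high stands behind it. The plate pushed flat against it has its holes within 1 mm of the pins' line, so sliding it along the fence brings the holes over the pins
- pin_strip: bright steel T, flush in the bed top, fixed. Its head, 26 x 70 mm under the plate, carries the two pins (60 mm apart along y); its stem, 16 mm wide, midway between the pins, runs forward to 135 mm in front of the head's centre and shows in front of the plate.  Origin: centre of the head, at bed-top height; axes as the bed's. At bed-frame x = +29 mm and y = +36 or -36 mm (changes from run to run)
- blank_strip: steel strip 26 x 70 mm without pins or stem, flush, under the plate in the other seat; it does nothing. Origin: its centre
- pin0 (a point): top of the left (+y) locating pin: upright, fixed, 10 mm in diameter, rounded top, 6 mm above the bed top
- pin1 (a point): top of the right (-y) locating pin, the same as pin0
- nest_plate: loose white plastic nest plate, 100 mm (its x) x 180 mm (its y) x 12 mm thick, 0.2 to 0.45 kg. Origin: centre of its underside; axes like the bed's when home. Two open collars on top (48 mm across, 14 mm high) at x = -16, y = +-55 mm. Starts 11 to 20 mm short of home in x, 28 to 44 mm off in y, turned up to 0.07 rad, back half riding on the pins, front edge on the bed
- hole0 (a point): centre of the lower mouth of the plate's left (+y) hole, at x = +20, y = +30 mm in the plate; round, 14 mm, right through. It belongs over pin0. A push of a few newtons on an edge slides the plate; with both holes over the pins it drops 6 mm, lies flat, and the pins stop it
- hole1 (a point): the same for the right (-y) hole, at x = +20, y = -30 mm in the plate; it belongs over pin1
- cream_jar: low white cream jar with a grey lid, about 42 mm across and 42 mm high, standing on the bed near its front left corner; a bystander. Origin: centre of its underside
- vial: small amber vial, 28 mm across and 50 mm high, standing on the bed near its front right corner; a bystander. Origin: centre of its underside
- amber_bottle: amber bottle with a black cap, 52 mm across and 110 mm high, standing on the table left of the bed; a bystander. Origin: centre of its underside
- lotion_bottle: white bottle with a grey cap, 48 mm across and 120 mm high, standing on the table right of the bed; a bystander. Origin: centre of its underside
- tub: squat white tub, 80 mm across and 60 mm high, standing on the table right of the bed, nearer the robot; a bystander. Origin: centre of its underside
- serum_bottle: clear bottle with a white cap, 36 mm across and 80 mm high, standing on the table left of the bed; a bystander. Origin: centre of its underside
- spatula: flat spatula, about 280 mm long, lying on the table along the front of the bed (the side nearest the robot); a bystander. Origin: on its underside, where the handle meets the blade shaft
Mind the look-alikes: they are no part of the job. What is shaped like the nest_plate but pink or purple is not meant.

How it is judged (in metres and radians):
At the end, for the whole second after the job is handed in: both holes are over their own pins (centres within 3.5 mm), the plate lies flat on the bed (underside within 1.5 mm, tilt under 0.02 rad) and at rest, and no bystander has moved more than 20 mm (horizontal distance between hole0 and pin0 below 0.0035 m and horizontal distance between hole1 and pin1 below 0.0035 m and z of nest_plate in the frame of bed below 0.0365 m and angle between nest_plate's own z axis and vertical below 0.02 rad and linear speed of nest_plate below 0.01 m/s and angular speed of nest_plate below 0.1 rad/s and distance of each of cream_jar, vial, amber_bottle, lotion_bottle, tub, serum_bottle, spatula from where it was at the start of the episode below 0.02 m); the robot touches nothing.
It fails at once if the nest plate is lifted or tipped up (its centre more than 13 mm above the bed, or tilted more than 0.2 rad) (z of nest_plate in the frame of bed above 0.048 m or angle between nest_plate's own z axis and vertical above 0.2 rad).
It fails at once if a jar, bottle, tub, vial or the spatula is shifted by more than 20 mm or tipped over (distance of any of cream_jar, vial, amber_bottle, lotion_bottle, tub, serum_bottle, spatula from where it was at the start of the episode above 0.02 m or angle between any of cream_jar, vial, amber_bottle, lotion_bottle, tub, serum_bottle's own z axis and vertical above 0.5 rad).
It also fails if it takes over 54 s, if anything falls off the work surface, if the arm or the gripper's body presses on something with over 40 N, if the wrist force passes 120 N, or if a joint passes its speed limit or range.

### The arm

A 6-joint arm with a two-finger parallel gripper is mounted at the origin on the work surface. World frame = base frame: x ahead of the robot, y to its left, z up, the work surface at z = 0. Lengths are in mm, angles in degrees, forces in N, time in s.
With the tool pointing down it reaches from about 300 to 850 mm from the base axis. Payload 4.2 kg.
Tool frame: the origin (TCP) lies between the finger pads; the fingertips stand 22 mm ahead of it and the grasp point (between the pads) lies 3 mm ahead of it; z points along the fingers, y is the direction in which the jaws open and shut (so a half turn about z gives the same grasp; the last joint's range is limited). The gripper opens to 91 mm and grips with 3 to 60 N. Pads are 32 mm wide; open, the fingers measure 118 mm over their backs; the gripper's body (76 mm by 178 mm) begins 60 mm behind the grasp point.
Start: joints at [62.395, 18.312, 89.639, -0, 72.044, -1.146], TCP at [256.202, 514.785, 211.276] pointing down, gripper open.
Joint ranges: [-177.97, 177.97], [-48.28, 115.42], [12.27, 149.76], [-77.06, 257.06], [2.81, 150.46], [-146.56, 146.56]. Speed limits (degrees/s): [147.25, 147.25, 180, 180, 180, 180].

### API

Orientations are given as [roll, pitch, yaw] about the fixed x, y, z axes, in that order (R = Rz(yaw) Ry(pitch) Rx(roll)).
In Python, from workcell import * gives the robot as it stands.
- The arm moves only by the shell command python3 -m jog 'ROWS' [OPENING] [FORCE]. ROWS is text: rows parted by semicolons, each of 6 numbers parted by spaces: the shift along the tool's x, y, z in units of 0.5 m (1.0 is 0.5 m), then the turn, a rotation vector about the tool's x, y, z in units of pi/2 rad (1.0 is pi/2 rad). A call has 1 to 20 rows; each row is the pose to reach, as a shift and turn from the pose measured when the call began, along the tool's axes at that moment; what a row does not reach only later rows make up. A row lasts 1/12 s, in which the tool goes at most 41.7 mm and 7.16 degrees, less where a joint would pass 70% of its speed; a pose out of reach is approached as far as the arm can. A call with a number of a shift or a turn outside -1 to 1 is refused whole. A call with a gripper value outside its range is refused whole. OPENING is the opening, from -1 (shut) to 1 (fully open), set as the call begins (- or left out, the last holds). The fingers move at their own pace and stop on an object; FORCE is the grip in N (left out, the last holds). Time passes only in rows, so rows that repeat a pose let the fingers close. It gives the time, the measured TCP pose, the force and the opening at its end, in the units of the state.
- state(): the state, without advancing time (a new reading comes with each control period).
- grab_frame(name): name is "scene" or "top" or "wrist"; returns the picture (480x640x3 uint8, red, green, blue); there is no depth.
- calibration(name): a dict with "mtx" (3x3 intrinsics, pixels), "rvec" (rotation vector, rad) and "tvec" (3), from world to camera coordinates, as OpenCV has them. Camera axes: x right, y down, z forward; pixel columns grow to the right and rows downward; lengths in mm; the calibration is good to about 2 mm. A picture is of the moment at which its call begins: read the wrist's pose just before it. calibration takes no time and is no camera call; for the wrist camera it gives the pose at the moment of the call.
- job_done(): hands the job in, once; it reports no verdict.
Trained networks look in the newest picture that a camera, given by its name, has taken for a name from the list of things; names that differ only in an ending like _2 or _b are one class to them, and where a whole thing is asked for, a point or a joint stands for the part that bears it (a point fixed in the world has none). Each returns a list of dicts, best first, with "confidence" (0 to 1); they miss things now and then, are a little off and sometimes report something else, mostly with a low value. They report only what shows in the picture. A call takes as long as a camera call. They do not tell look-alikes from the thing itself.
- spot_in(query, camera): "rect" ([left, top, right, bottom] in pixels, round what is visible of it).
- tip_of(query, camera): "location" ([column, row] in pixels: a listed point, or the origin of a listed thing).
The state is a dict: "time_s": time; "qpos": joint angles; "qvel": joint speeds; "effort": joint torques, N m; "ee_pos": TCP position; "ee_rot": TCP orientation; "force": force on the tool from outside, world axes, zero at the start; "torque": the same for the moment, N m; "gripper_width": finger opening in mm.
Only numpy, scipy, OpenCV 4.12 (cv2) and the standard library are available. Lean on these libraries where they do the work, as an engineer would, in place of code of your own. Each camera call takes 0.05 s, during which the arm holds its last target. There are 200 camera calls.

## Working session

There is one attempt and no reset: what is moved stays moved. The work goes in short steps, Python scripts to look and compute and a shell command to move; the robot and the scene stay as the last step left them, time stands still between calls to the robot, and variables do not carry over. Pictures are saved under pics/ and viewed, about 8 in all and at most 12, crops included, and the job is handed in when it is done.

```bash
mkdir -p pics; ls
python3 - <<'E'
from workcell import *
import cv2
s=state();print(s['time_s'],s['ee_pos'],s['ee_rot'],s['force'],s['gripper_width'])
for c in ['top','scene']:
    f=grab_frame(c);cv2.imwrite(f'pics/{c}0.png',f[:,:,::-1])
    k=calibration(c);print(c,k)
for q in ['bed','fence','pin_strip','nest_plate','hole0','hole1','cream_jar','vial','blank_strip','pin0','pin1']:
    try:
        print(q,[(r['location'],r['confidence']) for r in tip_of(q,'top')][:3],[(r['rect'],r['confidence']) for r in spot_in(q,'top')][:3])
    except Exception as e: print(q,e)
E
```

```text
pics
0.0 [255.98599955 514.30399763 210.42705832] [-1.79900179e+02 -3.53779906e-04  1.53540069e+02] [-0.04306181 -0.392138   -0.16359765] 91.62283153872133
top {'mtx': array([[504.5974816 ,   0.        , 319.53126744],
       [  0.        , 504.5974816 , 241.29341271],
       [  0.        ,   0.        ,   1.        ]]), 'rvec': array([ 2.18395292, -2.16054241,  0.11517828]), 'tvec': array([6.41077401e-01, 4.59615432e+02, 1.23434071e+03])}
scene {'mtx': array([[517.45920111,   0.        , 310.39138531],
       [  0.        , 517.45920111, 251.23659226],
       [  0.        ,   0.        ,   1.        ]]), 'rvec': array([ 1.89984765,  1.63392179, -0.65034661]), 'tvec': array([ -69.25247373, -288.90041965, 1339.19089538])}
bed [([324.2, 209.8], 0.72)] [([244.2, 154.8, 408.1, 262.8], 0.67), ([289.7, 186.2, 365.9, 234.8], 0.19)]
fence [([321.3, 183.5], 0.66)] [([243.6, 151.6, 410.4, 264.4], 0.56)]
pin_strip [] [([310.4, 236.2, 318.2, 249.1], 0.46)]
nest_plate [([323.7, 207.0], 0.9), ([177.4, 304.8], 0.79), ([417.1, 327.4], 0.73)] [([135.8, 274.2, 218.3, 332.1], 0.89), ([290.0, 184.7, 364.1, 233.2], 0.62), ([372.6, 292.3, 457.7, 363.3], 0.62)]
hole0 [([339.3, 201.6], 0.95), ([427.8, 324.8], 0.84), ([189.5, 312.5], 0.81)] [([373.6, 290.6, 453.5, 361.5], 0.98), ([134.7, 275.1, 215.7, 334.1], 0.61), ([290.8, 188.7, 363.8, 234.9], 0.55)]
hole1 [([339.3, 201.6], 0.95), ([427.8, 324.8], 0.84), ([189.5, 312.5], 0.81)] [([373.6, 290.6, 453.5, 361.5], 0.98), ([134.7, 275.1, 215.7, 334.1], 0.61), ([290.8, 188.7, 363.8, 234.9], 0.55)]
cream_jar [([259.7, 251.3], 0.69)] [([249.2, 244.5, 268.2, 259.3], 0.58), ([416.7, 177.8, 439.4, 202.5], 0.52)]
vial [([395.8, 233.9], 0.51), ([317.4, 202.7], 0.39)] [([392.8, 234.9, 402.3, 245.9], 0.44)]
blank_strip [] []
pin0 [] [([291.0, 186.9, 361.8, 232.7], 0.43)]
pin1 [] [([291.0, 186.9, 361.8, 232.7], 0.43)]
```

```bash
python3 -c "
import cv2
a=cv2.imread('pics/top0.png')[130:290,215:455];cv2.imwrite('pics/v1.png',cv2.resize(a,None,fx=3.3,fy=3.3,interpolation=cv2.INTER_CUBIC))"
```

```text
(no output)
```

View pics/v1.png

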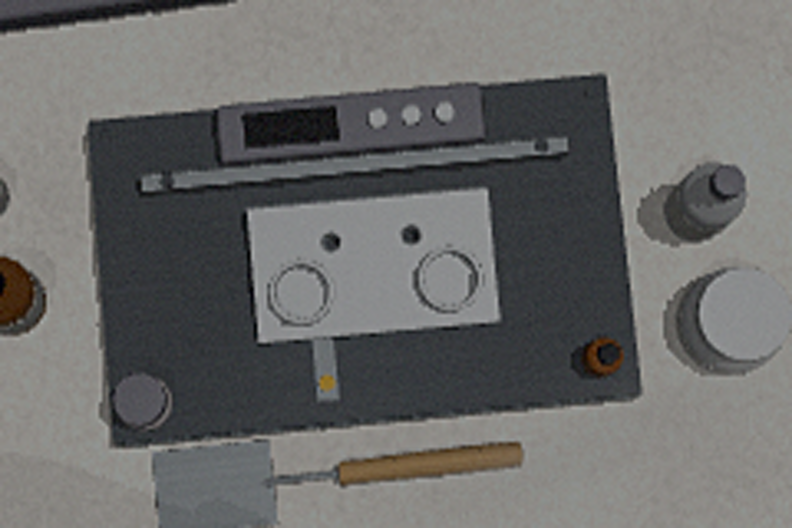

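View pics/scene0.png

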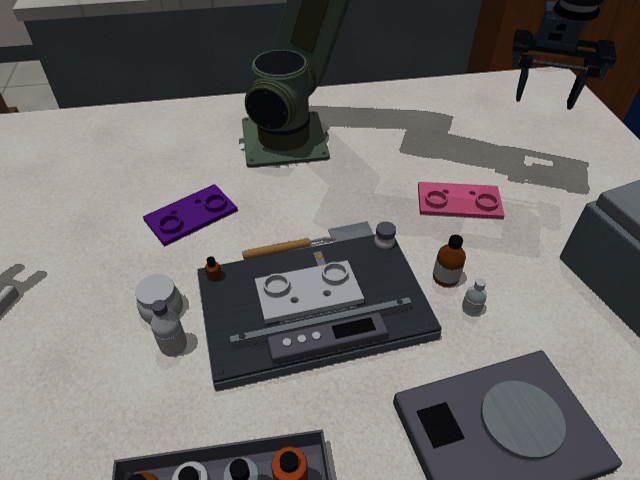

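The top view shows the white plate (crop corners about (247,210) to (498,320)) lying right of the stem (crop (326,370)). The fence runs from (140,183) to (568,145). The scene view shows that the pink and purple plates are off the bed. Next I work out the poses.

```bash
cat > h.py <<'E'
from workcell import *
import numpy as np, cv2
from scipy.spatial.transform import Rotation as Ro
def proj(c,uv,z,cal=None):
    k=cal or calibration(c);R=cv2.Rodrigues(np.array(k['rvec'],float))[0];t=np.array(k['tvec'],float).ravel()
    d=np.c_[np.atleast_2d(uv),np.ones(len(np.atleast_2d(uv)))]@np.linalg.inv(k['mtx']).T@R
    o=-R.T@t
    return (o+d*((z-o[2])/d[:,2])[:,None])[:,:2]
def rigid(src,dst):  # 2D fit dst=R src+t
    a=src.mean(0);b=dst.mean(0);s=src-a;d=dst-b
    th=np.arctan2((s[:,0]*d[:,1]-s[:,1]*d[:,0]).sum(),(s*d).sum())
    R=np.array([[np.cos(th),-np.sin(th)],[np.sin(th),np.cos(th)]]);t=b-R@a
    return th,R,t,np.abs(src@R.T+t-dst).max()
def move(pos,yaw=None):
    """row numbers from present pose to TCP pos (mm), pointing down, yaw deg"""
    s=state();R=Ro.from_euler('xyz',s['ee_rot'],degrees=True);p=np.array(s['ee_pos'])
    y=s['ee_rot'][2] if yaw is None else yaw
    G=Ro.from_euler('xyz',[180,0,y],degrees=True)
    return np.round(np.r_[R.inv().apply(np.array(pos)-p)/500,(R.inv()*G).as_rotvec()/(np.pi/2)],4)
E
python3 - <<'E'
from h import *
c=lambda p:np.array(p)/3.3+[215,130]
bed=proj('top',c([(90,122),(606,75),(640,395),(112,445)]),35)
src=np.array([(125,200),(125,-200),(-125,-200),(-125,200)])
th,R,t,e=rigid(src,bed);print('bed',th,t,e)
B=lambda w:(w-t)@R
print('fence top',B(proj('top',c([(140,190),(568,152)]),57)))
print('stem',B(proj('top',c([(314,340),(334,340),(340,400),(318,402)]),35)))
pl=proj('top',c([(247,210),(488,188),(498,320),(258,342)]),50)
ps=np.array([(50,90),(50,-90),(-50,-90),(-50,90)])
tp,Rp,tt,e=rigid(ps,pl);print('plate',tp,tp-th,B(tt),tt,e)
print('holes',B(proj('top',c([(331,242),(411,235)]),52)))
print('jar,vial',B(proj('top',c([(141,402)]),77)),B(proj('top',c([(605,356)]),80)))
s=state();W=calibration('wrist');Rw=cv2.Rodrigues(W['rvec'])[0];o=-Rw.T@W['tvec'].ravel()
print('wrist cam in tool',Ro.from_euler('xyz',s['ee_rot'],degrees=True).inv().apply(o-s['ee_pos']),'axis tool',Ro.from_euler('xyz',s['ee_rot'],degrees=True).inv().apply(Rw[2]))
E
```

```text
bed 0.10241116144961242 [541.51355842  -6.68606476] 4.036065188771147
fence top [[  61.91273121  160.44111968]
 [  61.72592807 -159.1814316 ]]
stem [[ -58.8727731    41.97890921]
 [ -60.23791692   27.05840568]
 [-105.55085044   26.70791512]
 [-105.54233197   43.19619136]]
plate 0.09981130913160587 -0.0025998523180065514 [-8.50519853 -6.70558006] [533.73844885 -14.22601683] 1.3777638507556844
holes [[ 11.0091308   22.76532911]
 [ 10.85972222 -36.97706453]]
jar,vial [[-97.27557884 170.07595973]] [[ -94.9148927  -166.27330568]]
wrist cam in tool [ 6.76227022e+01  3.32058958e-02 -1.73585781e+02] axis tool [-2.43013860e-01 -4.27748752e-04  9.70022722e-01]
```

```bash
cat >> h.py <<'E'
BED=dict(th=0.1024,t=np.array([541.5,-6.7]))
def b2w(p,b=None):
    b=b or BED;c,s=np.cos(b['th']),np.sin(b['th']);return np.array([[c,-s],[s,c]])@np.array(p,float)+b['t']
def w2b(p,b=None):
    b=b or BED;c,s=np.cos(b['th']),np.sin(b['th']);return (np.atleast_2d(p)-b['t'])@np.array([[c,-s],[s,c]])
E
python3 - <<'E'
from h import *
print(move([*b2w((-60,5)),225],185.9), state()['qpos'])
E
```

```text
[-8.688e-01 -7.353e-01 -2.750e-02  1.000e-04  0.000e+00 -3.595e-01] [ 6.23959154e+01  1.83125288e+01  8.96374736e+01 -1.95267317e-03
  7.20436131e+01 -1.14551468e+00]
```

```bash
python3 -m jog '-0.8688 -0.7353 -0.0275 0 0 -0.3595; -0.8688 -0.7353 -0.0275 0 0 -0.3595; -0.8688 -0.7353 -0.0275 0 0 -0.3595; -0.8688 -0.7353 -0.0275 0 0 -0.3595; -0.8688 -0.7353 -0.0275 0 0 -0.3595; -0.8688 -0.7353 -0.0275 0 0 -0.3595; -0.8688 -0.7353 -0.0275 0 0 -0.3595; -0.8688 -0.7353 -0.0275 0 0 -0.3595; -0.8688 -0.7353 -0.0275 0 0 -0.3595; -0.8688 -0.7353 -0.0275 0 0 -0.3595; -0.8688 -0.7353 -0.0275 0 0 -0.3595; -0.8688 -0.7353 -0.0275 0 0 -0.3595; -0.8688 -0.7353 -0.0275 0 0 -0.3595; -0.8688 -0.7353 -0.0275 0 0 -0.3595; -0.8688 -0.7353 -0.0275 0 0 -0.3595; -0.8688 -0.7353 -0.0275 0 0 -0.3595; -0.8688 -0.7353 -0.0275 0 0 -0.3595; -0.8688 -0.7353 -0.0275 0 0 -0.3595'
python3 - <<'E'
from h import *
s=state();k=calibration('wrist');f=grab_frame('wrist');cv2.imwrite('pics/w1.png',f[:,:,::-1])
print(s['time_s'],s['ee_pos'],s['ee_rot'],s['force'],{a:np.array(b).tolist() for a,b in k.items()})
for q,z in [('hole0',35),('fence',35),('pin_strip',35),('nest_plate',35),('bed',0)]:
    for r in tip_of(q,'wrist')[:2]: print(q,r['location'],r['confidence'],w2b(proj('wrist',r['location'],z,k)))
E
```

```text
time_s: 2.7
ee_pos: [480.7, -6.8, 224.9]
ee_rot: [180.0, -0.0, -174.0]
force: [0.2, 0.4, -0.4]
gripper_width: 91.1
2.7 [480.70314792  -6.80279825 224.93520278] [ 1.79964991e+02 -2.13465590e-02 -1.74027625e+02] [ 0.21949367  0.37367483 -0.41436691] {'mtx': [[370.42635700507003, 0.0, 319.22720995853683], [0.0, 370.42635700507003, 241.98313957047253], [0.0, 0.0, 1.0]], 'rvec': [-1.9861742869020202, -2.2023052243844665, -0.27165973100752067], 'tvec': [56.49912608002757, -494.2928133078233, 287.24997616787965]}
hole0 [277.3, 291.1] 0.76 [[ 15.8219572  -37.94115908]]
hole0 [334.3, 294.7] 0.64 [[19.81343704 21.74275377]]
fence [317.0, 329.3] 0.88 [[59.58071567  3.56715164]]
pin_strip [348.5, 308.6] 0.91 [[35.54326616 36.95341731]]
nest_plate [304.9, 273.7] 0.96 [[-3.37278322 -8.89826791]]
bed [549.5, 267.3] 0.17 [[  0.8573209  265.84205569]]
```

View pics/w1.png

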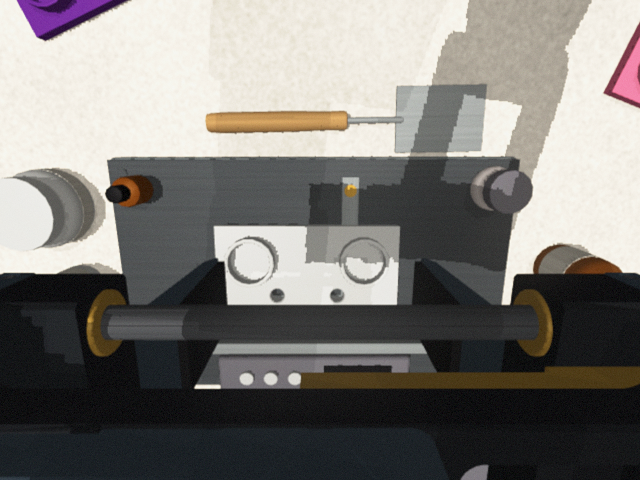

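The wrist view agrees with the top view: the stem is at column 350 (bed y about +36), the holes at (278,295) and (337,295), and the plate front edge at row 226. Next is the descent in front of the plate with the fingers open.

Run:
```python
from h import *
print(move([*b2w((-92,-8)),90],185.87)); print(move([*b2w((-92,-8)),62],185.87));print(move([*b2w((-58,-8)),62],185.87))
```

```text
[ 6.390e-02 -2.730e-02  2.702e-01  0.000e+00  1.000e-04  1.200e-03]
[ 6.390e-02 -2.730e-02  3.262e-01  0.000e+00  1.000e-04  1.200e-03]
[-4.100e-03 -2.740e-02  3.262e-01  0.000e+00  1.000e-04  1.200e-03]
```

```bash
python3 -m jog '0.064 -0.027 0.05 0 0 0; 0.064 -0.027 0.12 0 0 0.001; 0.064 -0.027 0.19 0 0 0.001; 0.064 -0.027 0.25 0 0 0.001; 0.064 -0.027 0.29 0 0 0.001; 0.064 -0.027 0.31 0 0 0.001; 0.064 -0.027 0.3255 0 0 0.001; 0.064 -0.027 0.3255 0 0 0.001; 0.064 -0.027 0.3255 0 0 0.001'
python3 - <<'E'
from h import *
s=state();print(s['ee_pos'],w2b(s['ee_pos'][:2]),move([*b2w((-58,-8)),62],185.87))
E
```

```text
time_s: 3.75
ee_pos: [451.1, -23.8, 62.6]
ee_rot: [180.0, 0.0, -174.1]
force: [0.5, 0.1, 1.0]
gripper_width: 91.0
[451.08178069 -23.78779718  62.5923848 ] [[-91.69131558  -7.75563299]] [-0.0674 -0.0005  0.0012  0.      0.0004  0.0004]
```

```bash
python3 -m jog '-0.01 0 0 0 0 0; -0.018 0 0 0 0 0; -0.024 0 0 0 0 0; -0.028 0 0 0 0 0; -0.032 0 0 0 0 0; -0.036 0 0 0 0 0; -0.04 0 0 0 0 0; -0.044 0 0 0 0 0; -0.048 0 0 0 0 0; -0.052 0 0 0 0 0; -0.056 0 0 0 0 0; -0.06 0 0 0 0 0; -0.06 0 0 0 0 0; -0.06 0 0 0 0 0'
python3 - <<'E'
from h import *
s=state();print(s['ee_pos'],w2b(s['ee_pos'][:2]),s['force']);k=calibration('wrist');f=grab_frame('wrist')
f2=grab_frame('top');cv2.imwrite('pics/t2.png',f2[:,:,::-1]);cv2.imwrite('pics/w2.png',f[:,:,::-1])
a=np.hstack([cv2.resize(f2[130:290,215:455],(480,320),interpolation=cv2.INTER_CUBIC),cv2.resize(f,(320,240))[:,:].repeat(1,0) if 0 else cv2.copyMakeBorder(cv2.resize(f,(320,240)),0,80,0,0,cv2.BORDER_CONSTANT)])
cv2.imwrite('pics/v4.png',a[:,:,::-1])
E
```

```text
time_s: 4.92
ee_pos: [481.0, -20.7, 62.6]
ee_rot: [180.0, 0.0, -174.1]
force: [0.3, 0.3, 0.7]
gripper_width: 91.1
[480.989549   -20.69503063  62.59104533] [[-61.62406703  -7.73627337]] [0.26086815 0.28451923 0.70736578]
```

View pics/v4.png

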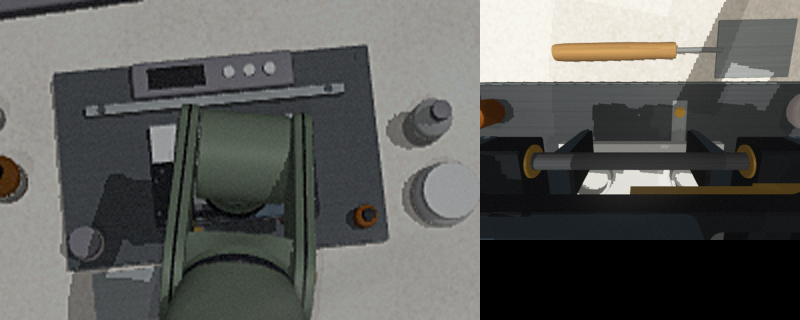

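No contact force yet: the top view shows the plate's back-left corner at (150,127), still short of the fence. I keep advancing in small steps and check the force after each.

```bash
python3 -m jog '-0.006 0 0 0 0 0; -0.01 0 0 0 0 0; -0.014 0 0 0 0 0; -0.018 0 0 0 0 0; -0.018 0 0 0 0 0'; python3 -m jog '-0.004 0 0 0 0 0; -0.008 0 0 0 0 0; -0.012 0 0 0 0 0; -0.012 0 0 0 0 0'
```

```text
time_s: 5.43
ee_pos: [490.3, -19.7, 62.6]
ee_rot: [-180.0, 0.1, -174.1]
force: [0.0, -0.4, 0.3]
gripper_width: 91.0
time_s: 5.77
ee_pos: [496.9, -19.1, 62.7]
ee_rot: [-180.0, 0.1, -174.1]
force: [0.0, 0.6, 0.3]
gripper_width: 91.2
```

Run:
```python
from h import *
s=state();k=calibration('wrist');f=grab_frame('wrist');print(w2b(s['ee_pos'][:2]),s['force'])
print([(r['location'],r['confidence'],w2b(proj('wrist',r['location'],35,k))) for r in tip_of('nest_plate','wrist')[:2]])
g=cv2.cvtColor(f,cv2.COLOR_RGB2GRAY);print(g[220:330:3,[300,320,340,380]].T)
cv2.imwrite('pics/v5.png',cv2.resize(f[180:400,160:500],None,fx=2.3,fy=2.3)[:,:,::-1])
```

```text
[[-45.63567965  -7.79663013]] [0.01318574 0.6172504  0.34007771]
[([320.3, 335.2], 0.92, array([[-5.40226734, -7.49711016]]))]
[[ 48  39  42  48  47  48  39  47  47  41  49  49  92  92 134 133 131 136
  133 133 133 132 136 138 134 131 134 133 102  45  48  46  46  53  55  48
   53]
 [ 45  46  44  62  45  45  42  49  48  46  45  48  91  95 130 132 132 131
  133 133 132 133 134 133 136 134 137 140 106  37  44  48  52  47  53  51
   59]
 [ 45  52  46  51  48  44  52  52  50  44  57  48  89  98 131 133 132 134
  136 136 130 136 133 136 135 134 134 134 103  43  46  49  52  47  49  53
   55]
 [ 54  56  51  52  58  51  57  51  50  53  56  52  92  99 153 150 151 148
  131 135 136 134 134 152 148 134 137 129  99  36  44  46  46  49  51  47
   57]]
```

View pics/v5.png

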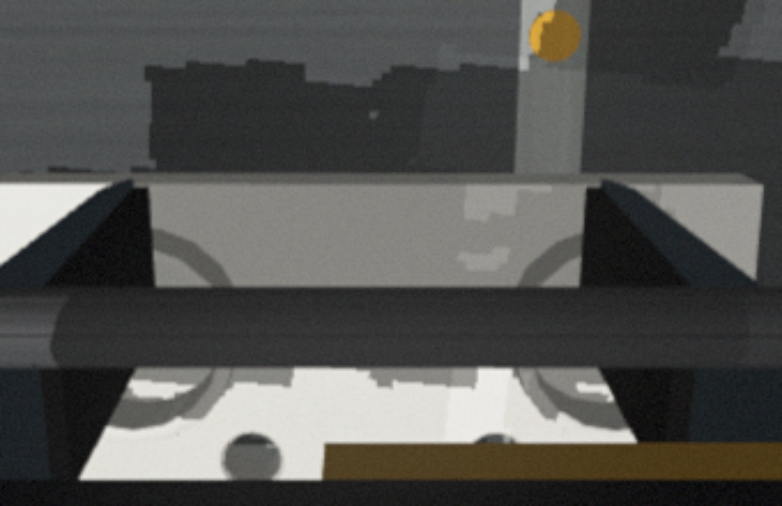

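Run:
```python
from h import *
f=cv2.imread('pics/w2.png');k=calibration('wrist')
print('lower edge now',w2b(proj('wrist',[(320,180+175/2.3)],35)),w2b(proj('wrist',[(320,180+183/2.3)],47)))
for r in tip_of('hole0','wrist')[:3]: print(r['location'],w2b(proj('wrist',r['location'],40)))
```

```text
lower edge now [[-55.2437694   -7.63231147]] [[-56.82072498  -7.65511296]]
[272.0, 369.3] [[ 13.58379458 -36.30091651]]
[369.6, 372.6] [[15.8301178  22.08352025]]
```

The finger front is now level with the plate edge (row 256, bed x about -55), so contact is just beginning. I continue.

```bash
python3 -m jog '-0.004 0 0 0 0 0; -0.008 0 0 0 0 0; -0.012 0 0 0 0 0; -0.016 0 0 0 0 0; -0.020 0 0 0 0 0;-0.020 0 0 0 0 0'
python3 - <<'E'
from h import *
s=state();k=calibration('wrist');f=grab_frame('wrist');print(w2b(s['ee_pos'][:2]),s['force'])
g=cv2.cvtColor(f,cv2.COLOR_RGB2GRAY).astype(float)
for c in (290,320,345):
    d=np.diff(g[225:290,c-3:c+4].mean(1));i=np.argsort(-d)[:4];print(c,[(225+j,round(d[j])) for j in sorted(i)],w2b(proj('wrist',[(c,226+min(i[:2]))],35,k)))
E
```

```text
time_s: 6.42
ee_pos: [506.8, -18.1, 62.6]
ee_rot: [-180.0, 0.1, -174.1]
force: [-0.3, 0.6, 0.1]
gripper_width: 91.4
[[-35.70543742  -7.77448223]] [-0.286718    0.60112379  0.06546785]
290 [(np.int64(237), 24), (np.int64(238), 12), (np.int64(241), 20), (np.int64(242), 13)] [[-55.2606604 -24.4090416]]
320 [(np.int64(237), 23), (np.int64(238), 15), (np.int64(241), 25), (np.int64(242), 10)] [[-55.25649764  -7.65834893]]
345 [(np.int64(237), 21), (np.int64(238), 14), (np.int64(241), 27), (np.int64(242), 18)] [[-55.25302877   6.30012225]]
```

Run:
```python
from h import *
f=grab_frame('wrist');g=grab_frame('scene')
a=cv2.resize(f[170:400,160:500],(520,352));b=cv2.resize(g[215:365,180:380][:, :],(460,345),interpolation=cv2.INTER_CUBIC)
b=cv2.resize(g[225:375,190:450],(520,300),interpolation=cv2.INTER_CUBIC)
cv2.imwrite('pics/v6.png',np.vstack([a[:300],b])[:,:,::-1])
```

```text
(no output)
```

View pics/v6.png

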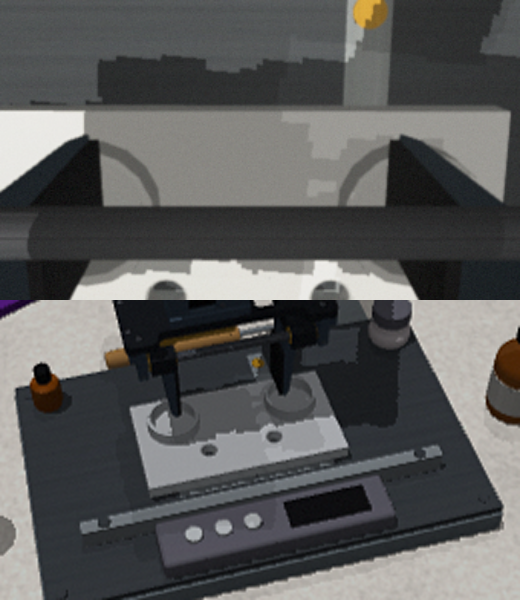

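The scene view shows the fingers hanging over the collars with the plate unmoved. The tips seem higher than I assumed. I check this by projecting into the scene camera.

Run:
```python
from h import *
s=state();R=Ro.from_euler('xyz',s['ee_rot'],degrees=True).as_matrix();p=np.array(s['ee_pos'])
for c in ['scene','wrist']:
  k=calibration(c)
  for y in (-52,52):
    for z in (-10,0,10,22):
      q=cv2.projectPoints((p+R@[0,y,z]).reshape(1,3),k['rvec'],k['tvec'],k['mtx'],None)[0].ravel()
      print(c,y,z,q.round(1),((q-[190,225])*2).round() if c=='scene' else ((q-[160,170])*1.53).round())
# plate / collar prediction at observed plate pose bed(-5,-7)
k=calibration('scene')
for n,x,y,z in [('frontR',-55,-97,47),('frontL',-55,83,47),('backR',45,-97,53),('bedcornerRF',-125,-200,35),('bedRB',125,-200,35)]:
  q=cv2.projectPoints(np.r_[b2w((x,y)),z].reshape(1,3),k['rvec'],k['tvec'],k['mtx'],None)[0].ravel();print(n,((q-[190,225])*2).round())
```

```text
scene -52 -10 [274.7 273.8] [169.  98.]
scene -52 0 [275.1 277.4] [170. 105.]
scene -52 10 [275.4 280.9] [171. 112.]
scene -52 22 [275.8 285. ] [172. 120.]
scene 52 -10 [330.1 262.8] [280.  76.]
scene 52 0 [330.  266.4] [280.  83.]
scene 52 10 [329.9 269.9] [280.  90.]
scene 52 22 [329.8 274.1] [280.  98.]
wrist -52 -10 [209.9 296.8] [ 76. 194.]
wrist -52 0 [215.7 289.1] [ 85. 182.]
wrist -52 10 [220.8 282.1] [ 93. 172.]
wrist -52 22 [226.4 274.6] [102. 160.]
wrist 52 -10 [429.9 296.6] [413. 194.]
wrist 52 0 [424.1 288.9] [404. 182.]
wrist 52 10 [418.9 281.9] [396. 171.]
wrist 52 22 [413.2 274.4] [387. 160.]
frontR [128. 108.]
frontL [314.  72.]
backR [147. 191.]
bedcornerRF [11. 83.]
bedRB [ 42. 309.]
```

Both views put the open fingers' tips near TCP level, above the collars (linkage fingers retract when open). Nothing was touched. I raise, back off in front of the plate, shut the gripper and look at the tip.

```bash
python3 -m jog '0 0 -0.02 0 0 0; 0 0 -0.06 0 0 0; 0.04 0 -0.06 0 0 0; 0.1 0 -0.06 0 0 0; 0.14 0 -0.06 0 0 0; 0.14 0 -0.06 0 0 0; 0.14 0 -0.06 0 0 0'; python3 -m jog '0 0 0 0 0 0;0 0 0 0 0 0;0 0 0 0 0 0;0 0 0 0 0 0;0 0 0 0 0 0;0 0 0 0 0 0;0 0 0 0 0 0;0 0 0 0 0 0;0 0 0 0 0 0;0 0 0 0 0 0;0 0 0 0 0 0;0 0 0 0 0 0' -1 20
python3 - <<'E'
from h import *
s=state();print(s['ee_pos'],w2b(s['ee_pos'][:2]));f=grab_frame('wrist');cv2.imwrite('pics/v7.png',f[:,:,::-1])
R=Ro.from_euler('xyz',s['ee_rot'],degrees=True).as_matrix();p=np.array(s['ee_pos']);k=calibration('wrist')
for x in (-10,10):
  for z in (0,22): print(x,z,cv2.projectPoints((p+R@[x,0,z]).reshape(1,3),k['rvec'],k['tvec'],k['mtx'],None)[0].ravel())
E
```

```text
time_s: 7.15
ee_pos: [436.1, -25.4, 93.4]
ee_rot: [-180.0, 0.1, -174.1]
force: [0.9, 0.3, -0.2]
gripper_width: 91.3
time_s: 8.15
ee_pos: [436.1, -25.4, 93.4]
ee_rot: [-180.0, 0.1, -174.1]
force: [-0.8, -0.2, -0.3]
gripper_width: 14.3
[436.10790054 -25.37018269  93.36595423] [[-106.7485113    -7.79908245]]
-10 0 [319.92107711 307.58596919]
-10 22 [319.85588355 291.381648  ]
10 0 [319.89696591 269.93406555]
10 22 [319.83274283 257.28706197]
```

View pics/v7.png

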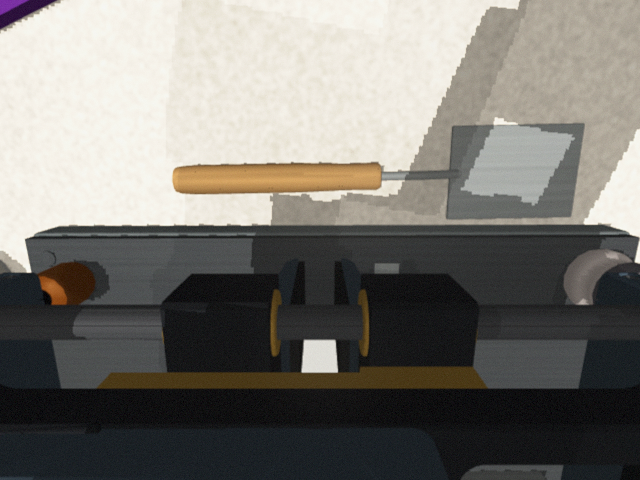

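```bash
python3 -m jog '-0.01 0 0.02 0 0 0; -0.02 0 0.04 0 0 0; -0.02 0 0.06 0 0 0; -0.02 0 0.063 0 0 0;-0.02 0 0.063 0 0 0;-0.02 0 0.063 0 0 0'
python3 - <<'E'
from h import *
s=state();print(s['ee_pos'],w2b(s['ee_pos'][:2]),s['gripper_width']);f=grab_frame('scene');
g=grab_frame('wrist')
R=Ro.from_euler('xyz',s['ee_rot'],degrees=True).as_matrix();p=np.array(s['ee_pos']);k=calibration('scene')
for x in (-10,10):
  for z in (0,22): print(x,z,((cv2.projectPoints((p+R@[x,0,z]).reshape(1,3),k['rvec'],k['tvec'],k['mtx'],None)[0].ravel()-[210,195])*4).round())
a=cv2.resize(f[195:295,210:380],None,fx=4,fy=4,interpolation=cv2.INTER_CUBIC);cv2.imwrite('pics/v8.png',a[:,:,::-1])
E
```

```text
time_s: 8.7
ee_pos: [446.1, -24.3, 61.5]
ee_rot: [-180.0, 0.1, -174.1]
force: [-0.7, -0.6, -0.9]
gripper_width: 0.4
[446.13489142 -24.31746755  61.49582766] [[-96.66643507  -7.77685215]] 0.42142938661983936
-10 0 [346. 231.]
-10 22 [347. 262.]
10 0 [337. 201.]
10 22 [338. 232.]
```

View pics/v8.png

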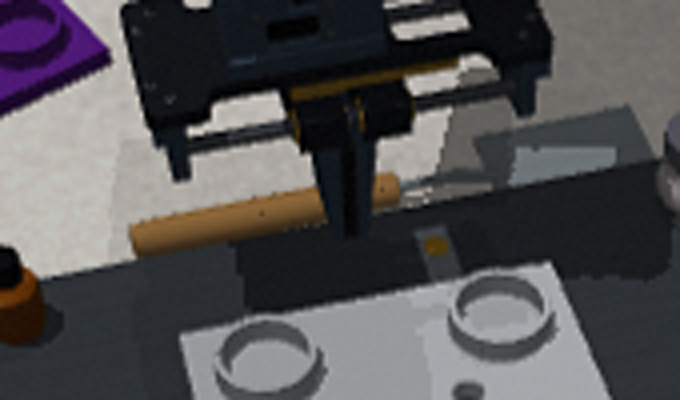

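The tip shows at crop (350,237), again suggesting tips about 15 mm higher than stated. I probe gently down to the bed to settle it.

```bash
for i in 1; do python3 -m jog '0 0 0.002 0 0 0; 0 0 0.004 0 0 0; 0 0 0.004 0 0 0' | sed -n 2,4p; python3 -m jog '0 0 0.002 0 0 0; 0 0 0.004 0 0 0; 0 0 0.004 0 0 0'| sed -n 2,4p; done
```

```text
ee_pos: [446.5, -24.4, 60.1]
ee_rot: [-180.0, 0.2, -174.1]
force: [-0.9, 0.2, 0.3]
ee_pos: [446.3, -24.4, 58.0]
ee_rot: [-180.0, 0.1, -174.1]
force: [0.3, -0.1, -0.2]
```

```bash
python3 -m jog '0 0 0.002 0 0 0; 0 0 0.002 0 0 0' | sed -n 2,4p; python3 -m jog '0 0 0.002 0 0 0; 0 0 0.002 0 0 0'| sed -n 2,4p
```

```text
ee_pos: [446.2, -24.4, 56.8]
ee_rot: [-180.0, 0.1, -174.1]
force: [-0.2, 0.3, 0.1]
ee_pos: [446.1, -24.3, 55.7]
ee_rot: [-180.0, 0.1, -174.1]
force: [-0.4, -0.1, -0.3]
```

```bash
python3 -m jog '0 0 0.002 0 0 0; 0 0 0.002 0 0 0' | sed -n 2,4p
```

```text
ee_pos: [446.0, -24.3, 54.5]
ee_rot: [-180.0, 0.1, -174.1]
force: [-0.1, 0.2, 0.9]
```

No contact at TCP z 54.5, so the tip offset is clearly less than 22 mm. I keep probing.

```bash
python3 -m jog '0 0 0.003 0 0 0; 0 0 0.006 0 0 0; 0 0 0.006 0 0 0' | sed -n 2,4p; python3 -m jog '0 0 0.002 0 0 0; 0 0 0.004 0 0 0; 0 0 0.004 0 0 0' | sed -n 2,4p
```

```text
ee_pos: [445.7, -24.3, 51.2]
ee_rot: [180.0, 0.0, -174.1]
force: [-0.1, -0.7, -0.1]
ee_pos: [445.5, -24.3, 49.0]
ee_rot: [180.0, 0.0, -174.1]
force: [0.0, 0.8, -0.8]
```

```bash
python3 -m jog '0 0 0.002 0 0 0; 0 0 0.004 0 0 0; 0 0 0.004 0 0 0' | sed -n 2,4p; python3 -m jog '0 0 0.002 0 0 0; 0 0 0.002 0 0 0' | sed -n 2,4p
```

```text
ee_pos: [445.4, -24.3, 46.8]
ee_rot: [180.0, 0.0, -174.1]
force: [-0.1, -0.1, 0.4]
ee_pos: [445.3, -24.3, 45.6]
ee_rot: [180.0, -0.0, -174.1]
force: [0.5, 0.1, -0.7]
```

```bash
python3 -m jog '0 0 0.002 0 0 0; 0 0 0.002 0 0 0' | sed -n 2,4p; python3 -m jog '0 0 0.002 0 0 0; 0 0 0.002 0 0 0' | sed -n 2,4p
```

```text
ee_pos: [445.2, -24.2, 44.5]
ee_rot: [180.0, -0.0, -174.1]
force: [0.0, -0.4, -0.2]
ee_pos: [445.1, -24.3, 43.3]
ee_rot: [180.0, -0.0, -174.1]
force: [-0.2, 0.3, -0.3]
```

```bash
python3 -m jog '0 0 0.002 0 0 0; 0 0 0.002 0 0 0' | sed -n 2,4p; python3 -m jog '0 0 0.002 0 0 0; 0 0 0.002 0 0 0' | sed -n 2,4p
```

```text
ee_pos: [444.9, -24.3, 42.2]
ee_rot: [180.0, -0.1, -174.1]
force: [1.0, 0.5, 0.4]
ee_pos: [444.8, -24.3, 41.0]
ee_rot: [180.0, -0.1, -174.1]
force: [0.2, -0.2, 0.1]
```

```bash
python3 -m jog '0 0 0.002 0 0 0; 0 0 0.002 0 0 0' | sed -n 2,4p
```

```text
ee_pos: [444.7, -24.2, 39.8]
ee_rot: [180.0, -0.1, -174.1]
force: [0.4, 0.1, -0.3]
```

The tip is now between bed level and 40 mm, which is below the plate top. I push forward at this height.

```bash
python3 -m jog '-0.01 0 0 0 0 0; -0.02 0 0 0 0 0; -0.03 0 0 0 0 0; -0.036 0 0 0 0 0; -0.042 0 0 0 0 0; -0.048 0 0 0 0 0; -0.052 0 0 0 0 0;-0.056 0 0 0 0 0; -0.06 0 0 0 0 0; -0.06 0 0 0 0 0' | sed -n 1,4p; python3 -m jog '-0.004 0 0 0 0 0; -0.008 0 0 0 0 0; -0.012 0 0 0 0 0; -0.012 0 0 0 0 0' | sed -n 1,4p;  python3 - <<'E'
from h import *
s=state();k=calibration('wrist');f=grab_frame('wrist');print(w2b(s['ee_pos'][:2]),s['force'])
cv2.imwrite('pics/w9.png',f[:,:,::-1])
g=cv2.cvtColor(f,cv2.COLOR_RGB2GRAY).astype(float)
for c in (220,250,390,420):
    d=np.diff(g[200:300,c-3:c+4].mean(1));i=np.argsort(-abs(d))[:5];print(c,[(200+j,round(d[j]),w2b(proj('wrist',[(c,200.5+j)],35,k)).round(1).tolist()) for j in sorted(i)])
E
```

```text
time_s: 12.38
ee_pos: [474.5, -21.1, 39.6]
ee_rot: [180.0, -0.1, -174.1]
force: [-2.2, -1.0, -0.7]
time_s: 12.72
ee_pos: [481.4, -20.4, 39.6]
ee_rot: [180.0, -0.0, -174.1]
force: [-2.5, -0.2, -0.1]
[[-61.23012462  -7.5188713 ]] [-2.46080696 -0.2149034  -0.06864321]
220 [(np.int64(215), -16, [[-97.6, -56.2]]), (np.int64(216), -19, [[-97.1, -56.2]]), (np.int64(272), -8, [[-68.4, -58.1]]), (np.int64(273), -12, [[-67.9, -58.1]]), (np.int64(274), -7, [[-67.3, -58.2]])]
250 [(np.int64(214), -18, [[-98.1, -41.5]]), (np.int64(215), -19, [[-97.6, -41.6]]), (np.int64(272), -8, [[-68.4, -42.9]]), (np.int64(273), -13, [[-67.8, -42.9]]), (np.int64(274), -8, [[-67.3, -43.0]])]
390 [(np.int64(203), -11, [[-103.4, 26.4]]), (np.int64(204), -9, [[-102.9, 26.4]]), (np.int64(272), -23, [[-68.3, 28.0]]), (np.int64(273), -30, [[-67.8, 28.0]]), (np.int64(274), -11, [[-67.2, 28.0]])]
420 [(np.int64(205), 21, [[-102.4, 41.0]]), (np.int64(206), 19, [[-101.9, 41.0]]), (np.int64(272), -17, [[-68.3, 43.2]]), (np.int64(273), -28, [[-67.8, 43.2]]), (np.int64(274), -15, [[-67.2, 43.3]])]
```

Contact: a steady drag of about 2.4 N means the plate is sliding. I continue until the fence stops it.

```bash
python3 -m jog '-0.004 0 0 0 0 0; -0.008 0 0 0 0 0; -0.008 0 0 0 0 0' | sed -n 1,4p; python3 -m jog '-0.004 0 0 0 0 0; -0.008 0 0 0 0 0; -0.008 0 0 0 0 0' | sed -n 2,4p
```

```text
time_s: 13.02
ee_pos: [486.1, -20.0, 39.6]
ee_rot: [180.0, 0.0, -174.1]
force: [-1.3, 0.3, -0.5]
ee_pos: [487.1, -19.5, 39.4]
ee_rot: [179.9, -0.4, -174.1]
force: [-8.6, -1.2, 5.8]
```

```bash
python3 -m jog '-0.003 0 0 0 0 0; -0.006 0 0 0 0 0; -0.006 0 0 0 0 0' | sed -n 2,4p
python3 - <<'E'
from h import *
f=grab_frame('top');cv2.imwrite('pics/v10.png',cv2.resize(f[150:250,230:400],None,fx=4,fy=4,interpolation=cv2.INTER_CUBIC)[:,:,::-1])
s=state();print(w2b(s['ee_pos'][:2]),s['force'])
E
```

```text
ee_pos: [487.1, -19.4, 39.3]
ee_rot: [179.9, -0.7, -174.1]
force: [-9.1, -1.2, 6.7]
[[-55.40358957  -7.08206619]] [-9.01222957 -1.45234368  6.0950819 ]
```

The push is now stalled at -9 N with the plate hard against the fence. I check clearance to the lotion bottle before going to the plate's right side.

Run:
```python
from h import *
c=lambda p:np.array(p)/3.3+[215,130]
print('lotion cap',w2b(proj('top',c([(728,182)]),120)),'base-ish',w2b(proj('top',c([(690,215)]),60)),'tub',w2b(proj('top',c([(742,312)]),60)))
grab_frame('top')
for q,z in (('lotion_bottle',0),('tub',0)): print(q,[w2b(proj('top',r['location'],z)) for r in tip_of(q,'top')[:1]])
print('back/up',move([*b2w((-75,-8)),40],185.87),move([*b2w((-75,-8)),110],185.87),'side',move([*b2w((12,-125)),110],185.87),move([*b2w((12,-125)),39.5],185.87))
```

```text
lotion cap [[  16.26520853 -259.1398329 ]] base-ish [[   5.64707845 -243.7428143 ]] tub [[ -69.84980713 -273.77135192]]
lotion_bottle [array([[  17.17467881, -267.1912267 ]])]
tub [array([[ -66.55705262, -265.61008892]])]
back/up [ 0.0392 -0.0018 -0.0009  0.001  -0.0081  0.0005] [ 0.041  -0.0016 -0.1409  0.001  -0.0081  0.0005] side [-0.1328 -0.2357 -0.1435  0.001  -0.0081  0.0005] [-0.1346 -0.2359 -0.0025  0.001  -0.0081  0.0005]
```

The lotion bottle's edge is at bed y about -236 and the gripper body reaches -214, so there is room. I back off, lift and go to the plate's right side.

```bash
python3 -m jog '0.02 0 0 0 -0.004 0; 0.04 -0.002 0 0 -0.008 0; 0.04 -0.002 -0.06 0 -0.008 0; 0.04 -0.002 -0.14 0 -0.008 0; 0 -0.06 -0.144 0 -0.008 0; -0.05 -0.12 -0.144 0 -0.008 0; -0.1 -0.19 -0.144 0 -0.008 0; -0.133 -0.23 -0.144 0 -0.008 0; -0.133 -0.234 -0.144 0 -0.008 0; -0.133 -0.234 -0.144 0 -0.008 0'
python3 - <<'E'
from h import *
s=state();print(w2b(s['ee_pos'][:2]));f=grab_frame('top');cv2.imwrite('pics/v11.png',cv2.resize(f[140:265,225:425],None,fx=4,fy=4,interpolation=cv2.INTER_CUBIC)[:,:,::-1])
print(move([*b2w((12,-124)),39.5],185.87))
E
```

```text
time_s: 14.55
ee_pos: [567.9, -130.2, 110.1]
ee_rot: [179.9, 0.1, -174.2]
force: [-0.7, 0.3, 1.0]
gripper_width: 0.3
[[  13.62890731 -125.57793707]]
[ 1.00e-03  5.00e-04  1.41e-01  1.20e-03  2.00e-04 -1.00e-04]
```

View pics/v11.png

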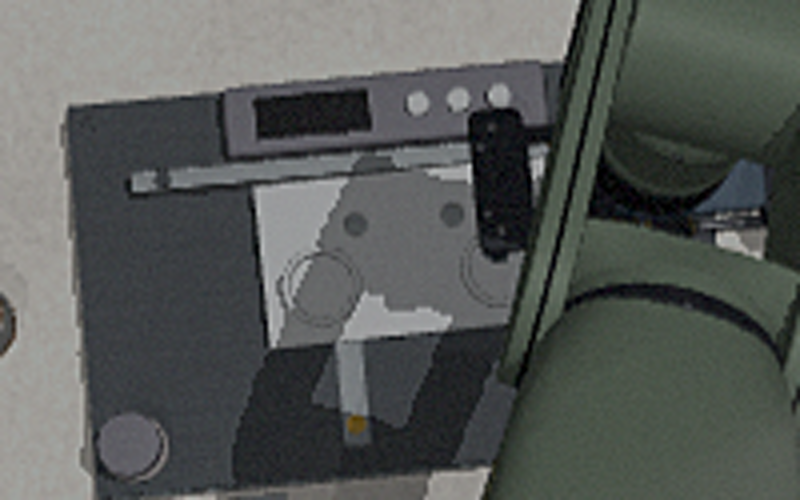

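The plate is flush with the fence: its back-left corner is at (255,185) and its holes at (355,224) and (452,214). The stem at x = 355 shows it must go left. I descend on the right side and push left.

```bash
python3 -m jog '0 0 0.05 0 0 0; 0 0 0.1 0 0 0; 0 0 0.13 0 0 0; 0.002 0 0.141 0 0 0; 0.002 0 0.141 0 0 0;0.002 0 0.141 0 0 0'; python3 -m jog '0 0.006 0 0 0 0; 0 0.012 0 0 0 0; 0 0.018 0 0 0 0; 0 0.022 0 0 0 0; 0 0.026 0 0 0 0; 0 0.03 0 0 0 0; 0 0.03 0 0 0 0' | sed -n 1,4p
python3 - <<'E'
from h import *
s=state();print(w2b(s['ee_pos'][:2]),s['force'])
c=lambda p:np.array(p)/4+[225,140]
print('holes',w2b(proj('top',c([(355,224),(452,214)]),52)),'stem',w2b(proj('top',c([(357,425),(352,380)]),35)))
E
```

```text
time_s: 15.1
ee_pos: [565.8, -128.6, 40.2]
ee_rot: [179.9, 0.1, -174.1]
force: [-0.1, 0.2, -0.0]
gripper_width: 0.7
time_s: 15.68
ee_pos: [564.2, -113.3, 40.3]
ee_rot: [179.9, 0.1, -174.1]
force: [-0.9, 0.0, 0.1]
[[  11.65935144 -108.31046807]] [-0.91040534  0.03164137  0.06133317]
holes [[ 29.53977849  24.91785739]
 [ 30.34302594 -35.01915987]] stem [[-92.46306923  34.8788495 ]
 [-64.38033485  35.42182438]]
```

```bash
python3 -m jog '0 0.005 0 0 0 0; 0 0.01 0 0 0 0; 0 0.015 0 0 0 0; 0 0.02 0 0 0 0; 0 0.025 0 0 0 0; 0 0.03 0 0 0 0; 0 0.03 0 0 0 0' | sed -n 1,4p; python3 -m jog '-0.001 0.005 0 0 0 0; -0.002 0.01 0 0 0 0; -0.003 0.015 0 0 0 0; -0.003 0.02 0 0 0 0; -0.003 0.02 0 0 0 0' | sed -n 2,4p
python3 - <<'E'
from h import *
s=state();print(w2b(s['ee_pos'][:2]),s['force'])
f=grab_frame('top');cv2.imwrite('pics/v12.png',cv2.resize(f[140:265,225:425],None,fx=4,fy=4,interpolation=cv2.INTER_CUBIC)[:,:,::-1])
for r in tip_of('hole0','top')[:4]: print(r['location'],r['confidence'],w2b(proj('top',r['location'],40)))
E
```

```text
time_s: 16.27
ee_pos: [562.5, -97.8, 40.3]
ee_rot: [179.9, 0.1, -174.1]
force: [-0.3, -1.4, 0.5]
ee_pos: [561.8, -87.7, 40.1]
ee_rot: [179.9, -0.1, -174.0]
force: [-2.0, -4.4, 0.6]
[[ 11.94088296 -82.67778248]] [-2.01158015 -4.36199602  0.57188078]
[186.2, 314.0] 0.98 [[-228.55773003  358.34189398]]
[406.4, 338.7] 0.86 [[-336.36515257 -166.26886365]]
[430.5, 328.0] 0.81 [[-316.37824595 -227.17402639]]
[163.7, 309.7] 0.67 [[-213.25757635  411.82454077]]
```

View pics/v12.png

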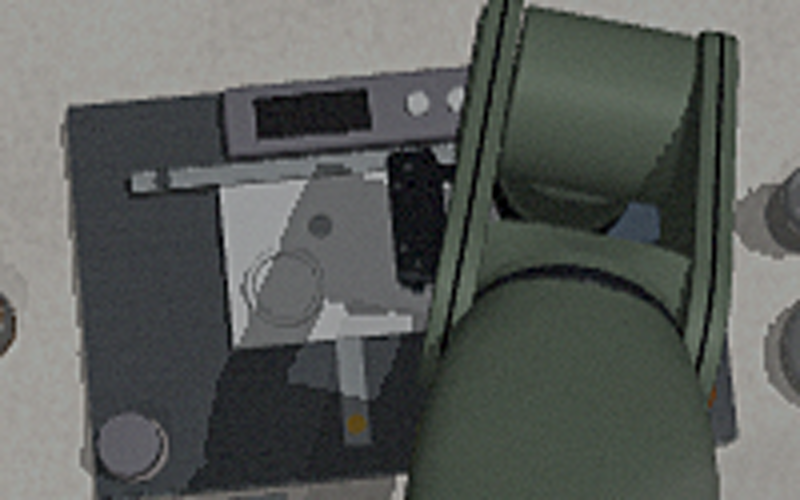

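The plate slides left along the fence: hole0 is now at (320,225) and the corner at (220,190). About 20 mm remain, so I continue and slow down near the end.

```bash
python3 -m jog '-0.001 0.005 0 0 0 0; -0.002 0.01 0 0 0 0; -0.003 0.015 0 0 0 0; -0.003 0.02 0 0 0 0; -0.003 0.025 0 0 0 0; -0.003 0.025 0 0 0 0' | sed -n 1,4p; python3 -m jog '0 0.002 0 0 0 0; -0.001 0.004 0 0 0 0; -0.001 0.006 0 0 0 0; -0.001 0.006 0 0 0 0' | sed -n 1,4p
```

```text
time_s: 17.28
ee_pos: [561.5, -75.4, 40.0]
ee_rot: [179.9, -0.1, -174.0]
force: [-3.6, -4.8, 0.3]
time_s: 17.62
ee_pos: [561.7, -71.8, 40.0]
ee_rot: [179.9, -0.1, -174.1]
force: [-0.0, -0.1, 0.8]
```

```bash
python3 -m jog '0 0.002 0 0 0 0; -0.001 0.004 0 0 0 0; -0.001 0.004 0 0 0 0' | sed -n 1,4p
python3 - <<'E'
from h import *
s=state();print(w2b(s['ee_pos'][:2]),s['force'])
E
```

```text
time_s: 17.87
ee_pos: [562.3, -69.3, 40.0]
ee_rot: [179.8, -0.1, -174.1]
force: [-0.3, -1.2, -0.6]
[[ 14.33593671 -64.40499847]] [-0.28472063 -1.20325649 -0.59259552]
```

```bash
python3 -m jog '0 0.002 0 0 0 0; 0 0.004 0 0 0 0; 0 0.004 0 0 0 0' | sed -n 1,4p; python3 -m jog '0 0.002 0 0 0 0; 0 0.002 0 0 0 0' | sed -n 1,4p
```

```text
time_s: 18.12
ee_pos: [562.2, -67.3, 40.0]
ee_rot: [179.8, -0.1, -174.1]
force: [-0.1, -1.9, -0.2]
time_s: 18.28
ee_pos: [562.1, -66.2, 40.0]
ee_rot: [179.8, -0.1, -174.0]
force: [-0.8, -2.3, 0.6]
```

Run:
```python
from h import *
f=grab_frame('top');g=grab_frame('scene')
a=cv2.resize(f[160:240,260:380],(600,400),interpolation=cv2.INTER_CUBIC)
b=cv2.resize(g[250:330,230:380],(375,200),interpolation=cv2.INTER_CUBIC)
w=cv2.resize(grab_frame('wrist'),(266,200))
o=np.zeros((600,800,3),np.uint8);o[:400,:600]=a;o[400:,:375]=b;o[400:,400:666]=w
cv2.imwrite('pics/v13.png',o[:,:,::-1])
```

```text
(no output)
```

View pics/v13.png

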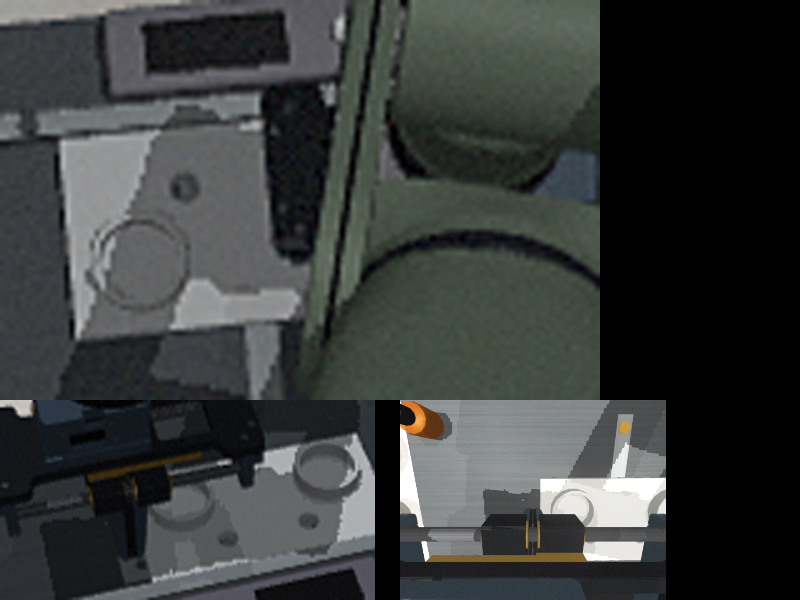

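Hole0 is at crop (185,187), and a lighter spot in it is probably the pin. The left edge runs from (62,140) to (77,337). I measure from these.

Run:
```python
from h import *
c=lambda p:np.array(p)/5+[260,160]
for z in (47,53): print(z,'hole0',w2b(proj('top',c([(185,187)]),z)),'edge',w2b(proj('top',c([(62,140),(77,337)]),z)).round(1).tolist())
f=grab_frame('wrist')
k=calibration('wrist');s=state();print(w2b(s['ee_pos'][:2]),s['force'])
for q in ('hole0','nest_plate','pin_strip'):
  for cam in ('wrist','top'):
    if cam=='top': grab_frame('top')
    for r in tip_of(q,cam)[:4]: print(q,cam,r['location'],r['confidence'],w2b(proj(cam,r['location'],36,k if cam=='wrist' else None)).round(1))
f=cv2.imread('pics/w1.png');
```

```text
47 hole0 [[30.75800112 66.30051312]] edge [[59.7, 124.7], [-38.7, 125.5]]
53 hole0 [[29.6038586 66.1694742]] edge [[58.4, 124.3], [-39.5, 125.1]]
[[ 14.35487473 -61.30977255]] [-0.48951089 -2.59965248  0.53577348]
hole0 top [186.8, 314.3] 0.98 [[-229.5  358. ]]
hole0 top [430.5, 325.3] 0.92 [[-310.3 -228.8]]
hole0 top [297.0, 198.5] 0.82 [[30.1 66.8]]
hole0 top [321.8, 198.4] 0.71 [[24.8  5.3]]
nest_plate wrist [508.3, 281.0] 0.95 [[11.7 34.5]]
nest_plate top [308.1, 205.0] 0.97 [[11.3 40.8]]
nest_plate top [415.7, 328.2] 0.83 [[-313.9 -192.2]]
nest_plate top [179.7, 306.8] 0.66 [[-209.9  373.9]]
```

```bash
python3 -m jog '0 0.002 0 0 0 0; 0 0.003 0 0 0 0' | sed -n 1,4p;  python3 -m jog '0 0 0 0 0 0; 0 0 0 0 0 0' | sed -n 2,4p
python3 - <<'E'
from h import *
s=state();print(w2b(s['ee_pos'][:2]),s['force'])
E
```

```text
time_s: 19.1
ee_pos: [561.9, -64.9, 40.0]
ee_rot: [179.9, -0.1, -174.0]
force: [-1.4, -3.4, -0.0]
ee_pos: [561.9, -65.0, 40.0]
ee_rot: [179.9, -0.1, -174.0]
force: [-0.3, -2.8, -0.0]
[[ 14.36114395 -60.04877169]] [-0.34309493 -2.81506658 -0.02963043]
```

The force is ambiguous. I retreat sideways, lift clear and look at the whole plate.

```bash
python3 -m jog '0 -0.02 0 0 0 0; 0 -0.05 0 0 0 0; 0 -0.05 -0.06 0 0 0; 0 -0.06 -0.14 0 0 0; 0 -0.1 -0.2 0 0 0; 0.04 -0.16 -0.27 0 0 0; 0.1 -0.22 -0.3 0 0 0; 0.14 -0.28 -0.3 0 0 0; 0.16 -0.34 -0.3 0 0 0; 0.16 -0.4 -0.3 0 0 0; 0.16 -0.46 -0.3 0 0 0; 0.16 -0.46 -0.3 0 0 0' | sed -n 1,4p
python3 - <<'E'
from h import *
f=grab_frame('top');cv2.imwrite('pics/t14.png',f[:,:,::-1])
for q in ('hole0','nest_plate','pin_strip','fence'):
    for r in tip_of(q,'top')[:4]: print(q,r['location'],r['confidence'],w2b(proj('top',r['location'],36)).round(1))
g=cv2.cvtColor(f,cv2.COLOR_RGB2GRAY)
# plate mask fit
w=g>105;w=w.astype(np.uint8);n,l,st,ce=cv2.connectedComponentsWithStats(w[170:245,255:375])
for i in range(1,n):
    if st[i,4]>800: print(st[i],ce[i]+[255,170])
g0=cv2.cvtColor(cv2.imread('pics/top0.png'),cv2.COLOR_BGR2GRAY)
a=cv2.resize(f[165:245,255:375],(780,520),interpolation=cv2.INTER_CUBIC);cv2.imwrite('pics/v14.png',a[:,:,::-1])
E
```

```text
time_s: 20.27
ee_pos: [507.0, -307.6, 189.7]
ee_rot: [-180.0, 0.0, -174.3]
force: [-0.4, -0.4, -0.0]
hole0 [297.5, 201.0] 0.84 [[23.7 66.1]]
hole0 [319.1, 196.8] 0.82 [[29.4 11.7]]
hole0 [408.0, 342.1] 0.77 [[-345.2 -169.9]]
hole0 [188.6, 310.1] 0.68 [[-219.8  353. ]]
nest_plate [414.5, 324.2] 0.92 [[-304.1 -190.3]]
nest_plate [175.6, 304.8] 0.85 [[-204.1  383.6]]
nest_plate [308.9, 203.3] 0.75 [[15.4 38.4]]
pin_strip [306.9, 199.3] 0.69 [[25.9 42.4]]
fence [321.6, 181.4] 0.57 [[67.7  1.9]]
fence [394.9, 237.1] 0.17 [[ -88.1 -165.6]]
[  12    3  108   72 3445] [311.27053701 201.63251089]
```

View pics/v14.png

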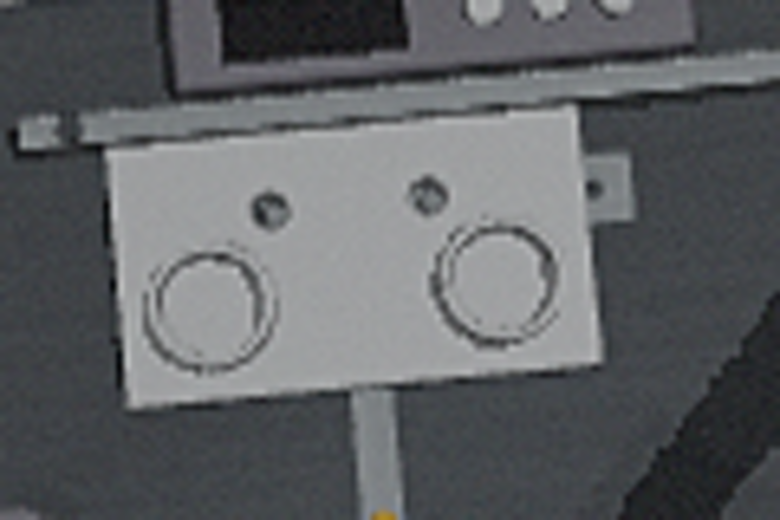

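Both holes now show grey pin tops inside: (270,211) and (428,195) in the crop. The plate is square along the fence, and the stem is centred under it. That was the last picture I planned to view, so I check the drop by numbers: fit plate pose from the corners, and triangulate the hole heights from the two cameras.

Run:
```python
from h import *
c=lambda p:np.array(p)/6.5+[255,165]
ps=np.array([(50,90),(50,-90),(-50,-90),(-50,90)])
for z in (47,):
  th,R,t,e=rigid(ps,proj('top',c([(107,150),(578,105),(600,362),(128,408)]),z));print('plate',th-BED['th'],w2b(t),e)
print('stem',w2b(proj('top',c([(375,400),(382,510)]),35)),'blank corner',w2b(proj('top',c([(632,152),(635,218)]),35)))
now=grab_frame('scene');cv2.imwrite('pics/s14.png',now[:,:,::-1])
K={x:calibration(x) for x in('top','scene')}
P={x:k['mtx']@np.c_[cv2.Rodrigues(k['rvec'])[0],k['tvec']] for x,k in K.items()}
def pj(x,p): k=K[x];return cv2.projectPoints(np.array(p,float).reshape(1,3),k['rvec'],k['tvec'],k['mtx'],None)[0].ravel()
def blob(img,uv,r=7,s=8):
    g=cv2.cvtColor(img,cv2.COLOR_BGR2GRAY);m=cv2.resize(cv2.getRectSubPix(g,(2*r+1,2*r+1),tuple(map(float,uv))),None,fx=s,fy=s,interpolation=cv2.INTER_CUBIC).astype(float)
    ref=np.percentile(m,60);d=np.clip(ref*0.85-m,0,None);n,l,st,ce=cv2.connectedComponentsWithStats((d>0).astype(np.uint8))
    i=1+np.argmin([np.hypot(*(ce[j]-m.shape[0]/2))+ (50 if st[j,4]<60 else 0) for j in range(1,n)])
    return (ce[i]+.5)/s-.5-r+np.array(uv),st[i,4]/s/s
for name,y0,x0 in (('0',-6.7,11.5),('14',36,29.5)):
  tf='pics/top0.png' if name=='0' else 'pics/t14.png';sf='pics/scene0.png' if name=='0' else 'pics/s14.png'
  for dy in (30,-30):
    g=np.r_[b2w((x0,y0+dy)),50]
    a,sa=blob(cv2.imread(tf),pj('top',g));b,sb=blob(cv2.imread(sf),pj('scene',g))
    X=cv2.triangulatePoints(P['top'],P['scene'],a.reshape(2,1),b.reshape(2,1)).ravel();X=X[:3]/X[3]
    print(name,dy,a.round(1),sa,b.round(1),sb,'bed',w2b(X[:2]).round(1),'z',X[2].round(1))
```

```text
plate 0.0032029371305320603 [[10.73102766 37.46068727]] 1.1496554861365667
stem [[-43.31780867  34.27272086]
 [-85.4756196   35.43316621]] blank corner [[ 43.29740789 -72.67110994]
 [ 17.6265844  -71.29174082]]
0 30 [314.8 202.9] 32.59375 [326.6 292.8] 47.03125 bed [[12.5 24. ]] z 50.2
0 -30 [339.2 200.7] 34.09375 [294.  299.6] 49.28125 bed [[ 12.6 -36.1]] z 50.2
14 30 [296.1 196.9] 32.8125 [353.5 297.7] 48.453125 bed [[32.5 68.8]] z 46.2
14 -30 [320.4 194.6] 32.265625 [321.2 304.7] 51.0 bed [[32.7  8.5]] z 46.1
```

The triangulated hole height fell from 50.2 to 46.1 mm at both holes. A drop onto the bed predicts about -4.8 mm, and still riding on the pins would give about +1.2 mm. The plate is therefore seated, about 2 mm toward +y, which is the holes' play. I do a quick bystander check, then hand in.

Run:
```python
from h import *
a=cv2.cvtColor(cv2.imread('pics/top0.png'),cv2.COLOR_BGR2GRAY);b=cv2.cvtColor(grab_frame('top'),cv2.COLOR_RGB2GRAY)
c=lambda p:(np.array(p)/3.3+[215,130]).astype(int)
for n,p,r in (('jar',(141,402),9),('vial',(605,356),7),('lotion',(728,190),10),('tub',(742,312),14),('amber',(12,290),10),('spat',(430,465),12),('serum',(-20,195),7)):
    x,y=c(p);t=a[y-r:y+r,x-r:x+r];w=b[y-r-8:y+r+8,x-r-8:x+r+8];m=cv2.matchTemplate(w,t,cv2.TM_CCOEFF_NORMED);_,v,_,l=cv2.minMaxLoc(m);print(n,round(v,2),np.array(l)-8)
s=state();print(s['time_s'],s['ee_pos'],s['force'])
job_done()
```

```text
jar 0.99 [0 0]
vial 0.6 [0 0]
lotion 0.62 [8 8]
tub 0.11 [ 8 -8]
amber 0.99 [0 0]
spat 0.71 [0 0]
serum 0.99 [0 0]
20.6167 [ 506.67204543 -301.15866162  189.76023437] [-0.79551919 -0.40858544  0.14032109]
the job is handed in; nothing more can be done
```

The plate appears seated over both pins, and I handed the job in at 20.6 s; no verdict is reported. I pushed the white plate squarely against the fence with the shut fingers, then slid it left along the fence until its holes reached the pins. I then pulled the arm clear.

**Seating checks:**
- **Position:** from the top camera the plate sits at bed x = 10.7 mm, y = 37.5 mm, turned 0.003 rad. The strip's stem measured about y = 35. That leaves an offset of about 2 mm, roughly the play of a 14 mm hole on a 10 mm pin.
- **Drop:** the triangulated height of both holes fell from 50.2 to 46.1 mm. I expected about 4.8 mm lower if seated and slightly higher if still riding on the pins. Grey pin tops show in both holes. I did not confirm the stop by pushing back against the pins.
- **Force:** the last pushes to the left reached only about 3 N, so I felt no hard stop from the pins. That fits the plate moving within its play but does not prove it.

**Bystanders:** the jar, amber bottle and serum bottle match their starting places exactly. The vial and spatula also match in place, but less strongly (0.60 and 0.71). The lotion bottle and tub gave no usable match, probably because the arm covered them in that picture, so they are unverified. All the contact forces I read fit the plate or fence.

**Disagreement with the description:** the fingertips did not stand 22 mm ahead of the TCP. They were less than about 5 mm ahead, so my first push with open fingers passed over the plate without touching it, and I repeated it lower with the fingers shut.

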